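# Dispense one brass disc and push it aside

## Robot

A 6-joint arm with a two-finger parallel gripper is mounted at the origin on a cart in front of the work surface, level with it; the furniture and walls round the work are solid. World frame = base frame: x ahead of the robot, y to its left, z up, the work surface at z = 0. Lengths are in mm, angles in degrees, forces in N, time in s.
With the tool pointing down it reaches from about 300 to 850 mm from the base axis. Payload 4.2 kg.
Tool frame: the origin (TCP) lies midway between the tips of the shut fingers; the grasp point (between the pads) lies 19 mm behind it (env.grasp_offset is the distance from the TCP to the grasp point, in mm); z points along the fingers, y is the line along which they close (so a half turn about z gives the same grasp; the last joint's range is limited). The gripper opens to 91 mm and grips with 3 to 60 N. Pads are 32 mm wide; open, the fingers measure 118 mm over their backs; the gripper's body (76 mm by 178 mm) begins 60 mm behind the grasp point.
Start: joints at [75.802, 18.312, 89.639, -0, 72.044, -1.146], TCP at [129.856, 560.161, 213.976] pointing down, gripper open.
Joint ranges: [-177.97, 177.97], [-48.28, 115.42], [12.27, 149.76], [-77.06, 257.06], [2.81, 150.46], [-146.56, 146.56]. Speed limits (degrees/s): [147.25, 147.25, 180, 180, 180, 180].

## Interface

Orientations are given as [roll, pitch, yaw] about the fixed x, y, z axes, in that order (R = Rz(yaw) Ry(pitch) Rx(roll)).
In Python, from workcell import env, optics gives the robot as it stands. The module is installed in compiled form; this text tells all that it offers.
- The arm moves only by the tool send_rows, never from a script. Its argument "targets" is a list that holds one entry, the list of rows, each a list of 7 numbers: the turn, a rotation vector about the world's x, y, z scaled (see below), then the shift along the world's x, y, z scaled (see below), then the closure, from -1 (fully open) to 1 (shut). In form: [[[rx, ry, rz, x, y, z, gripper], ...]]. A call has 1 to 12 rows; each row shifts and turns the commanded pose from where the row before left it; what a row does not reach is not made up. The controller multiplies each number of a shift by 0.2 m and each number of a turn by pi/2 rad. A row lasts 1/10 s, in which the tool goes at most 50 mm and 8.59 degrees, less where a joint would pass 70% of its speed; a pose out of reach is approached as far as the arm can. A call with a number of a shift or a turn outside -1 to 1 is refused whole. A call with a gripper value outside its range is refused whole. The fingers move at their own pace and stop on an object; "grip_force" is the grip in N (left out, the last holds). Time passes only in rows, so rows that do not move let the fingers close. It gives the time, the measured TCP pose, the force, the opening and the grip force at its end, in the units of the state.
- env.state(): the state, without advancing time (a new reading comes with each control period).
- optics.grab_frame(name): name is "side" or "top" or "wrist"; returns (picture, depth): 400x640x3 uint8, red, green, blue; 400x640 float32, mm along the optical axis (not along the pixel's ray), 0 where there is no reading.
- optics.camera_info(name): a dict with "camera_matrix" (3x3 intrinsics, pixels), "k1" (the pictures are not rectified: a ray, as slopes to the right and down, at radius r is drawn at 1 + k1 r^2 times it, then the intrinsics apply), "R" (3x3) and "t" (3): a world point X has camera coordinates R X + t; the wrist camera has in their place "mount" (4x4, takes a point from camera to tool coordinates, whose origin is the TCP and whose axes are the flange's). Camera axes: x right, y down, z forward; pixel columns grow to the right and rows downward; lengths in mm; the calibration is good to about 2 mm. A picture is of the moment at which its call begins: read the wrist's pose just before it. camera_info takes no time and is no camera call.
- env.job_done(): hands the job in; it is judged then, once.
Trained networks look in the newest picture that a camera, given by its name, has taken for a name from the list of things; names that differ only in an ending like _2 or _b are one class to them, and where a whole thing is asked for, a point or a joint stands for the part that bears it (a point fixed in the world has none). Each returns a list of dicts, best first, with "conf" (0 to 1); they miss things now and then, are a little off and sometimes report something else, mostly with a low value. They report only what shows in the picture. A call takes as long as a camera call.
- optics.silhouettes(camera, name): "mask" (400x640 bool, what is visible of it) and "at" ([column, row] in pixels, amid what is visible of it).
- optics.place_of(camera, name): "at" ([column, row] in pixels: a listed point, or the origin of a listed thing).
The state is a dict: "time_s": time; "qpos": joint angles; "qvel": joint speeds; "effort": joint torques, N m; "ee_pos": TCP position; "ee_rot": TCP orientation; "force": force on the tool from outside, world axes, zero at the start; "torque": the same for the moment, N m; "gripper_width": finger opening in mm; "gripper_force": force on a finger pad.
Only numpy, scipy, OpenCV 4.12 (cv2) and the standard library are available. Lean on these libraries where they do the work, as an engineer would, in place of code of your own. Each camera call takes 0.05 s, during which the arm holds its last target. There are 200 camera calls.

## Task

Press the dispenser's plunger all the way down once and let it come back up, so that a single brass disc comes out on the bench in front of it. Then push that disc along the bench with the fingertips, without lifting it, until it lies wholly on the thin square pad, and leave it there. Leave the other discs in the dispenser and do not disturb the things round about.

Things in the scene. Friction and masses are not known exactly. Their poses are not given: they have to be found in the camera images.
- dispenser: Fixed disc dispenser: upright milky clear tube (42 mm across, metal cap 44 mm above the bench) between two low rails; behind it a grey housing, 98 x 65 mm, 45 mm high (93 mm wide at its feet), carrying the plunger. Origin on the bench under the tube's axis; the disc comes out along -x (towards the robot, give or take 0.3 rad), the plunger lies along +x, z up. Rails and tube end 22 mm before the origin.
- plunger (a joint): Plunger travel: 0 fully up, 0.028 m fully down, straight down. Spring: about 5 N to start, 10 N when fully down; it rises by itself when released. It drives a flat pusher that shoves the lowest disc out of the front by three times this travel; as it rises the pusher goes back and the next disc drops in the tube.
- plunger_top (a point): Centre of the flat top of the plunger's round black head, 34 mm across and 12 mm thick, on a steel stem; 95 mm above the bench when up, 67 mm when down. It is 75 mm from the tube's axis along the dispenser's +x.
- exit (a point): Point on the bench 81 mm in front of the tube's axis: the centre of the disc comes to lie here after the press, or up to some 25 mm farther out if the press was quick.
- disc_low: Lowest of three equal loose brass discs stacked in the tube; this one comes out. 32 mm across, 10 mm thick, a dark dot 8 mm across in the middle, about 35 g. It slides flat on the bench. Origin at the centre of its underside, z its axis.
- disc_mid: Second disc of the stack, as disc_low. Stays in the tube and drops to the bench level after the press.
- disc_top: Third disc of the stack, as disc_low. Stays in the tube.
- pad: Square cork pad, 90 x 90 mm, fixed on the bench to the left or right of the dispenser's front. Thin as card (1 mm), it makes no step: the disc slides onto it freely and its underside stays at bench height. Along its far edge (+x) runs a wooden lip 8 mm wide, 7 mm high. Origin at the pad's middle on the bench, sides along its x and y.
- marver_block: Bystander: black graphite block, 50 x 50 mm and 18 mm high, loose. Origin at the centre of its underside.
- drinking_glass: Bystander: tall clear glass tumbler, 80 mm wide, 153 mm high, loose. Origin at the centre of its underside.
- frit_jar_3: Bystander: small round clear jar with a white lid, 45 mm across, 51 mm high, loose. Origin at the centre of its underside.
- tweezers: Bystander: steel tweezers, 125 x 15 mm, 8 mm high, loose. Origin at the centre of its underside.

How it is judged (in metres and radians):
On the way, in this order (a step that is already met when the one before it is completed fails the run):
1. the plunger is pressed fully down (value of joint plunger above 0.025 m).
2. the plunger has come up again and one disc lies out in front of the dispenser (value of joint plunger below 0.004 m and x of disc_low in the frame of dispenser below -0.065 m and angle between disc_low's own z axis and vertical below 0.1 rad), for 0.2 s.
At the end, for the whole second after the job is handed in: The disc that came out lies flat and still on the pad, its centre within 30 mm of the pad's centre along both sides of the pad (wholly on it), the plunger is up (under 4 mm) and the two other discs are still in the tube (within 8 mm of its axis) (x of disc_low in the frame of pad between -0.03 and 0.03 m and y of disc_low in the frame of pad between -0.03 and 0.03 m and height (world z) of disc_low below 0.004 m and angle between disc_low's own z axis and vertical below 0.1 rad and linear speed of disc_low below 0.01 m/s and value of joint plunger below 0.004 m and x of disc_mid in the frame of dispenser between -0.008 and 0.008 m and y of disc_mid in the frame of dispenser between -0.008 and 0.008 m and x of disc_top in the frame of dispenser between -0.008 and 0.008 m and y of disc_top in the frame of dispenser between -0.008 and 0.008 m); the robot touches nothing.
It fails at once if a second disc comes out of the dispenser (horizontal distance between any of disc_mid, disc_top and dispenser above 0.02 m).
It fails at once if the disc is lifted or flipped instead of being pushed along the bench (height (world z) of disc_low above 0.008 m or angle between disc_low's own z axis and vertical above 0.6 rad).
It fails at once if a bystander is moved by more than 15 mm (distance of any of marver_block, drinking_glass, frit_jar_3, tweezers from where it was at the start of the episode above 0.015 m).
It also fails if it takes over 48 s, if anything falls off the work surface, if the arm or the gripper's body presses on something with over 40 N, if the wrist force passes 120 N, or if a joint passes its speed limit or range.

## Working session

There is one attempt and no reset: what is moved stays moved. The work goes in short steps, Python scripts to look and compute and a tool call to move; the robot and the scene stay as the last step left them, time stands still between calls to the robot, and variables do not carry over. Pictures are saved under pics/ and viewed, at most 10 in all, crops included, and the job is handed in when it is done.

Besides the shell and the picture viewer there is one more tool, called as name(argument=value, ...) on one line, values as JSON. send_rows: Moves the arm, as the interface text tells. Its arguments: {"type":"object","properties":{"targets":{"type":"array"},"grip_force":{"type":"number"}},"required":["targets"]}

```bash
mkdir -p pics; cat > h.py <<'E'
import numpy as np, cv2
from workcell import env, optics
def ray(cam,uv):
    ci=optics.camera_info(cam);K=np.array(ci["camera_matrix"]);k=ci["k1"]
    d=(np.array(uv,float)-K[:2,2])/[K[0,0],K[1,1]];s=d.copy()
    for _ in range(20): s=d/(1+k*(s@s))
    R=np.array(ci["R"]);t=np.array(ci["t"])
    return -R.T@t, R.T@np.r_[s,1]
def atz(cam,uv,z):
    o,r=ray(cam,uv); return o+r*(z-o[2])/r[2]
def proj(cam,X):
    ci=optics.camera_info(cam);K=np.array(ci["camera_matrix"])
    c=np.array(ci["R"])@X+np.array(ci["t"]);s=c[:2]/c[2];s=s*(1+ci["k1"]*(s@s))
    return K[:2,:2]@s+K[:2,2]
E
python3 - <<'E'
from h import *
Z=dict(dispenser=0,plunger_top=95,exit=0,pad=0,marver_block=0,drinking_glass=0,frit_jar_3=0,tweezers=0)
for c in("top","side"):
    im,d=optics.grab_frame(c);cv2.imwrite(f"pics/{c}0.png",im[:,:,::-1])
    print(c,atz(c,(320,200),0).round(),ray(c,(0,0))[0].round())
    for n,z in Z.items():
        for r in optics.place_of(c,n)[:2]: print(c,n,round(r["conf"],2),np.round(r["at"]),atz(c,r["at"],z).round(1))
E
```

```text
top [545. -31.   0.] [387.   1. 931.]
top dispenser 0.74 [343. 182.] [592.6 -90.9   0. ]
top plunger_top 0.52 [342. 146.] [661.6 -79.7  95. ]
top pad 0.78 [266. 208.] [520.3 106.2   0. ]
top marver_block 0.73 [415. 212.] [ 517.2 -278.4    0. ]
top drinking_glass 0.74 [210. 211.] [511.1 249.    0. ]
top tweezers 0.41 [292. 257.] [397.5  36.3   0. ]
side [623. 128.   0.] [ 212. -709.  519.]
side dispenser 0.59 [354. 250.] [593.4 -85.9   0. ]
side plunger_top 0.65 [387. 197.] [670.2 -76.6  95. ]
side pad 0.56 [282. 220.] [507.1  86.4   0. ]
side marver_block 0.9 [375. 330.] [ 512.7 -288.1    0. ]
side drinking_glass 0.93 [263. 190.] [518.  239.5   0. ]
side frit_jar_3 0.91 [339. 205.] [651.5  86.7   0. ]
side tweezers 0.52 [234. 246.] [381.3  35.8   0. ]
```

View pics/top0.png

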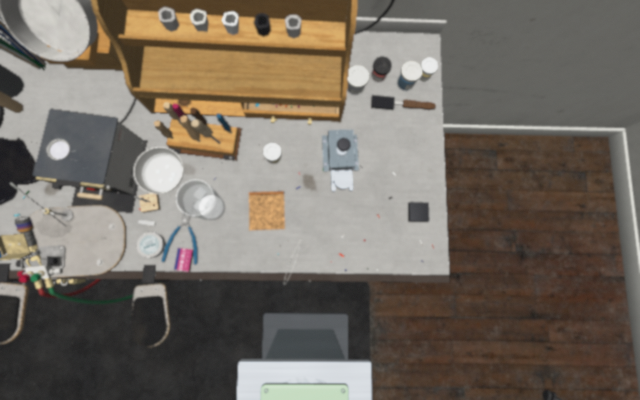

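View pics/side0.png

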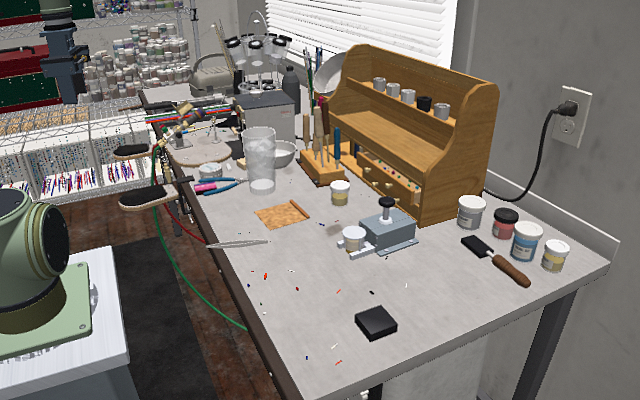

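The top view shows the pad at about (267,210), the dispenser at (343,150–185), the white jar at (272,152), the black block at (418,211), the tumbler at (200,200) and the tweezers at (293,258). The side view agrees with this. I'll measure the shelf and the wrist mount next, then move to a wrist view.

```bash
python3 - <<'E'
from h import *
s=env.state();print(s["ee_rot"],s["ee_pos"],s["gripper_width"],s["time_s"])
ci=optics.camera_info("wrist");print(np.round(ci["mount"],3),ci["camera_matrix"],ci["k1"])
# depth cloud from side: shelf front & heights
im,d=optics.grab_frame("side")
def pt(cam,d,u,v):
    o,r=ray(cam,(u,v)); return o+r*d[v,u]
for u,v in[(425,218),(420,130),(495,75),(352,50),(440,200),(385,150),(345,150),(340,130),(386,203),(354,230)]: print((u,v),pt("side",d,u,v).round())
im,d=optics.grab_frame("top")
for u,v in[(345,118),(350,60),(300,112),(300,60),(205,150),(342,146),(342,182),(330,150),(272,152)]: print((u,v),pt("top",d,u,v).round())
E
```

```text
[1.79990526e+02 1.35608351e-03 1.66949834e+02] [129.86626891 560.17521037 214.00744423] 91.13815888415934 0.9
[[ 1.00000e-03 -9.69000e-01 -2.46000e-01  6.87140e+01]
 [ 1.00000e+00  1.00000e-03 -0.00000e+00  1.26100e+00]
 [ 0.00000e+00 -2.46000e-01  9.69000e-01 -1.72543e+02]
 [ 0.00000e+00  0.00000e+00  0.00000e+00  1.00000e+00]] [[314.87337694   0.         315.67864679]
 [  0.         314.87337694 200.80329699]
 [  0.           0.           1.        ]] -0.05425160604463242
(425, 218) [767. -84.  25.]
(420, 130) [919. 146. 121.]
(495, 75) [1040.   38.  275.]
(352, 50) [861. 401. 285.]
(440, 200) [803. -83.  59.]
(385, 150) [760.  69. 124.]
(345, 150) [812. 344.  12.]
(340, 130) [765. 292.  99.]
(386, 203) [655. -95.  95.]
(354, 230) [592. -84.  46.]
(345, 118) [769. -95.   0.]
(350, 60) [820. -85. 199.]
(300, 112) [744.  23.  91.]
(300, 60) [875.  26.  98.]
(205, 150) [662. 262.  29.]
(342, 146) [661. -79.  94.]
(342, 182) [583. -84.  46.]
(330, 150) [664. -53.  48.]
(272, 152) [655.  92.  49.]
```

send_rows(targets=[[[0,0,0.0072,0.08,-0.14,0.02,1],[0,0,0.0072,0.08,-0.14,0.02,1],[0,0,0.0072,0.08,-0.14,0.02,1],[0,0,0.0072,0.08,-0.14,0.02,1],[0,0,0.0072,0.08,-0.14,0.02,1],[0,0,0.0072,0.08,-0.14,0.02,1],[0,0,0.0072,0.08,-0.14,0.02,1],[0,0,0.0072,0.08,-0.14,0.02,1],[0,0,0.0072,0.08,-0.14,0.02,1],[0,0,0.0072,0.08,-0.14,0,1]]])

```text
time_s: 2.0
ee_pos: [290.6, 279.2, 250.7]
ee_rot: [179.9, 0.1, 173.5]
force: [-0.2, 0.2, 1.1]
gripper_width: 14.2
gripper_force: 0.0
```

send_rows(targets=[[[0,0,0.0072,0.115,-0.14,0,1],[0,0,0.0072,0.115,-0.14,0,1],[0,0,0.0072,0.115,-0.14,0,1],[0,0,0.0072,0.115,-0.14,0,1],[0,0,0.0072,0.115,-0.14,0,1],[0,0,0.0072,0.115,-0.14,0,1],[0,0,0.0072,0.115,-0.14,0,1],[0,0,0.0072,0.115,-0.14,0,1],[0,0,0.0072,0.115,-0.14,0,1],[0,0,0.0072,0.115,-0.14,0,1],[0,0,0,0,0,0,1]]])

```text
time_s: 3.1
ee_pos: [522.2, -2.8, 249.5]
ee_rot: [-179.9, 0.1, 179.7]
force: [-0.0, 0.9, 0.3]
gripper_width: 0.3
gripper_force: 0.0
```

```bash
cat >> h.py <<'E'
from scipy.spatial.transform import Rotation as Ro
_M=np.array(optics.camera_info("wrist")["mount"])
def wT():
    s=env.state();T=np.eye(4);T[:3,:3]=Ro.from_euler("xyz",s["ee_rot"],degrees=True).as_matrix();T[:3,3]=s["ee_pos"];return T@_M
def watz(T,uv,z):
    ci=optics.camera_info("wrist");K=np.array(ci["camera_matrix"]);k=ci["k1"]
    d=(np.array(uv,float)-K[:2,2])/[K[0,0],K[1,1]];s=d.copy()
    for _ in range(20): s=d/(1+k*(s@s))
    r=T[:3,:3]@np.r_[s,1];return T[:3,3]+r*(z-T[2,3])/r[2]
def rect(T,mask,z):
    cs,_=cv2.findContours(mask.astype(np.uint8),0,2);c=max(cs,key=cv2.contourArea)[:,0]
    p=np.array([watz(T,q,z)[:2] for q in c],np.float32);return cv2.minAreaRect(p)
E
python3 - <<'E'
from h import *
s=env.state();print(s["ee_rot"],s["ee_pos"],s["gripper_width"],s["time_s"],s["force"])
T=wT();im,d=optics.grab_frame("wrist");cv2.imwrite("pics/w0.png",im[:,:,::-1]);np.savez("w0.npz",T=T,d=d,im=im)
Z=dict(dispenser=0,plunger_top=95,exit=0,pad=0,marver_block=0,drinking_glass=0,frit_jar_3=0,tweezers=0)
for n,z in Z.items():
    for r in optics.place_of("wrist",n)[:2]: print(n,round(r["conf"],2),np.round(r["at"]),watz(T,r["at"],z).round(1))
for n,z in dict(pad=1,marver_block=18,dispenser=45,tweezers=5).items():
    for r in optics.silhouettes("wrist",n)[:1]: print(n,round(r["conf"],2),rect(T,r["mask"],z))
E
```

```text
[-1.79927070e+02  6.69339093e-02  1.79702370e+02] [522.24583144  -2.80257884 249.5421954 ] 0.34015813011055906 3.1 [-0.02027916  0.94715866  0.32368815]
dispenser 0.82 [259. 218.] [586.4 -81.9   0. ]
dispenser 0.73 [345.  71.] [392.4  35.2   0. ]
plunger_top 0.24 [397. 162.] [496.   82.7  95. ]
pad 0.85 [398. 164.] [510.4 109.3   0. ]
marver_block 0.94 [111. 171.] [ 517.2 -285.7    0. ]
drinking_glass 0.62 [495. 172.] [521.5 244.4   0. ]
drinking_glass 0.61 [257. 222.] [592.1 -84.7   0. ]
tweezers 0.73 [348.  66.] [385.7  39.    0. ]
pad 0.94 ((515.446533203125, 107.1440658569336), (100.24016571044922, 92.7016372680664), 3.203920602798462)
marver_block 0.85 ((517.67041015625, -277.1246643066406), (60.2648811340332, 50.96892547607422), 89.62921142578125)
dispenser 0.56 ((571.86181640625, -78.8483657836914), (27.687835693359375, 54.09565734863281), 1.7526187896728516)
```

View pics/w0.png

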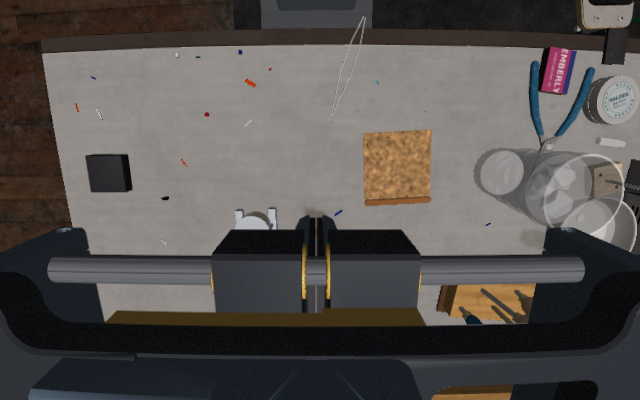

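The wrist picture is inverted, with the robot side up. The pad is at (398,166) with its lip at row 201, and the block is at (110,172). The tumbler base is at (502,172), the tweezers at (348,70), and the tube is partly hidden at (255,222). I'll move on and up to see the dispenser.

send_rows(targets=[[[0,0,0,0,0,0.1,1],[0,0,0,0.06,-0.02,0.1,1],[0,0,0,0.12,-0.04,0.1,1],[0,0,0,0.12,-0.04,0.1,1],[0,0,0,0.12,-0.04,0,1],[0,0,0,0.12,-0.04,0,1],[0,0,0,0.1,-0.02,0,1],[0,0,0,0,0,0,1]]])

```text
time_s: 4.55
ee_pos: [649.6, -40.4, 328.3]
ee_rot: [180.0, -0.1, 179.9]
force: [0.5, 0.0, 0.1]
gripper_width: 0.5
gripper_force: 0.0
```

```bash
python3 - <<'E'
from h import *
s=env.state();print(s["ee_rot"],s["ee_pos"],s["time_s"],s["force"])
T=wT();im,d=optics.grab_frame("wrist");cv2.imwrite("pics/w1.png",im[:,:,::-1]);np.savez("w1.npz",T=T,d=d,im=im)
Z=dict(dispenser=0,plunger_top=95,pad=0,frit_jar_3=0)
for n,z in Z.items():
    for r in optics.place_of("wrist",n)[:2]: print(n,round(r["conf"],2),np.round(r["at"]),watz(T,r["at"],z).round(1))
for n,z in dict(pad=1,dispenser=45,frit_jar_3=51,plunger_top=95).items():
    for r in optics.silhouettes("wrist",n)[:1]: print(n,round(r["conf"],2),rect(T,r["mask"],z))
E
```

```text
[ 1.79995970e+02 -5.92421230e-02  1.79874833e+02] [649.58337512 -40.36316412 328.33588525] 4.55 [0.51575855 0.02488888 0.07664791]
dispenser 0.84 [286. 127.] [589.4 -85.    0. ]
plunger_top 0.6 [286. 191.] [670.2 -78.2  95. ]
pad 0.93 [414.  72.] [508.1 109.2   0. ]
frit_jar_3 0.86 [397. 171.] [658.2  91.9   0. ]
pad 0.64 ((515.1927490234375, 106.92245483398438), (98.20195770263672, 92.13752746582031), 2.500922679901123)
dispenser 0.83 ((644.6910400390625, -78.08633422851562), (151.3117218017578, 85.72505187988281), 3.026852607727051)
plunger_top 0.81 ((664.8784790039062, -79.98818969726562), (30.723344802856445, 32.410404205322266), 44.37895965576172)
```

View pics/w1.png

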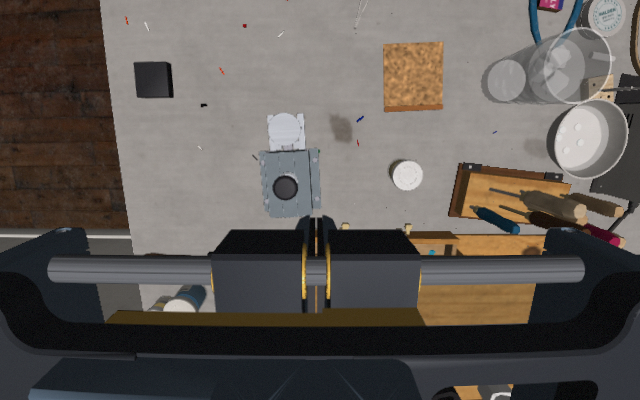

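The picture shows the plunger head at (286,188), the tube cap at (286,128), the pad at (414,75), the jar at (407,175) and the block at (153,79). The plunger is at about (665.5,-79.5). I'll move above it.

send_rows(targets=[[[0,0,0,0.04,-0.1,-0.05,1],[0,0,0,0.04,-0.095,-0.15,1],[0,0,0,0,0,-0.2,1],[0,0,0,0,0,-0.2,1],[0,0,0,0,0,-0.2,1],[0,0,0,0,0,-0.2,1],[0,0,0,0,0,-0.08,1],[0,0,0,0,0,0,1]]])

```text
time_s: 5.8
ee_pos: [661.6, -79.6, 109.9]
ee_rot: [180.0, -0.4, 179.9]
force: [0.3, -1.5, 0.2]
gripper_width: 0.3
gripper_force: 0.0
```

```bash
python3 - <<'E'
from h import *
im,d=optics.grab_frame("side");cv2.imwrite("pics/s1.png",cv2.resize(im[100:300,270:530,::-1],None,fx=3,fy=3))
o=np.load("w1.npz");T=o["T"];d=o["d"]
# housing top z~45 points, cap
K=np.array(optics.camera_info("wrist")["camera_matrix"])
P=np.array([[*watz(T,(u,v),0)] for v in range(100,220) for u in range(240,340)])
D=d[100:220,240:340].ravel();o3=T[:3,3];dirs=P-o3;dc=dirs@T[:3,2];X=o3+dirs*(D/dc)[:,None]
m=(abs(X[:,2]-45)<4);H=X[m&(X[:,0]>617)];print("housing",len(H),cv2.minAreaRect(H[:,:2].astype(np.float32)))
C=X[m&(X[:,0]<612)];print("cap",len(C),cv2.minEnclosingCircle(C[:,:2].astype(np.float32)),C.mean(0))
Q=X[abs(X[:,2]-95)<4];print("plunger",len(Q),cv2.minEnclosingCircle(Q[:,:2].astype(np.float32)),Q.mean(0))
E
```

```text
Traceback (most recent call last):
  File "h.py", line 20, in watz
    ci=optics.camera_info("wrist");K=np.array(ci["camera_matrix"]);k=ci["k1"]
ValueError: time passes only in moves, steps and waits
```

View pics/s1.png

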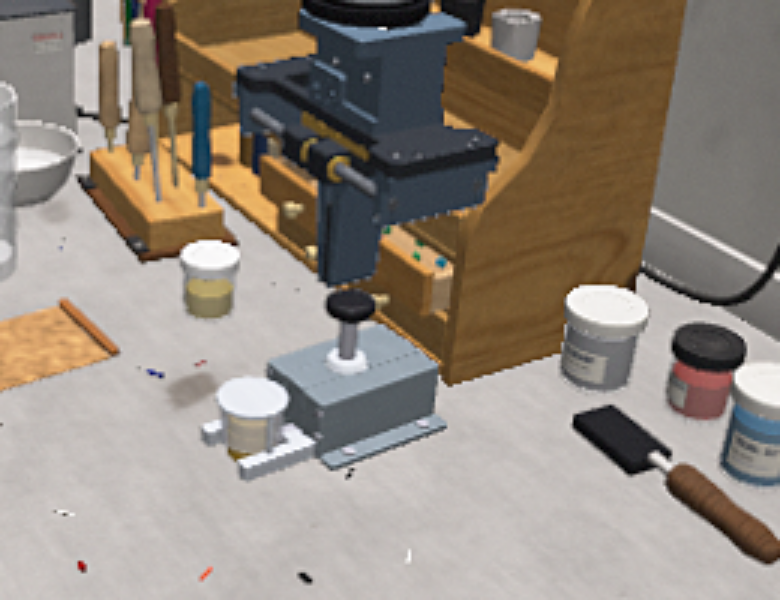

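The fingertip hangs right over the plunger head at (350,300) in the crop, with clear space around it. I'll press slowly.

send_rows(targets=[[[0,0,0,0.015,0,-0.04,1],[0,0,0,0,0,-0.03,1],[0,0,0,0,0,-0.015,1],[0,0,0,0,0,-0.015,1],[0,0,0,0,0,-0.015,1],[0,0,0,0,0,-0.015,1],[0,0,0,0,0,-0.015,1],[0,0,0,0,0,-0.015,1],[0,0,0,0,0,-0.015,1],[0,0,0,0,0,-0.015,1],[0,0,0,0,0,-0.015,1],[0,0,0,0,0,-0.01,1]]])

```text
time_s: 7.05
ee_pos: [667.2, -78.9, 73.1]
ee_rot: [-180.0, 0.1, 179.9]
force: [-3.4, 0.8, 9.2]
gripper_width: 0.7
gripper_force: 4.7
```

send_rows(targets=[[[0,0,0,0,0,-0.005,1],[0,0,0,0,0,0,1]]])

```text
time_s: 7.25
ee_pos: [667.2, -78.9, 72.1]
ee_rot: [-180.0, 0.1, 179.9]
force: [-2.7, 0.6, 8.1]
gripper_width: 0.3
gripper_force: 4.1
```

send_rows(targets=[[[0,0,0,0,0,-0.01,1],[0,0,0,0,0,-0.01,1],[0,0,0,0,0,-0.01,1],[0,0,0,0,0,0,1],[0,0,0,0,0,0,1]]])

```text
time_s: 7.75
ee_pos: [667.2, -78.9, 67.3]
ee_rot: [-180.0, 0.1, 179.9]
force: [-4.4, 0.5, 13.2]
gripper_width: 0.5
gripper_force: 6.6
```

send_rows(targets=[[[0,0,0,0,0,-0.01,1],[0,0,0,0,0,-0.01,1],[0,0,0,0,0,-0.01,1],[0,0,0,0,0,0,1]]])

```text
time_s: 8.15
ee_pos: [667.5, -78.9, 67.1]
ee_rot: [-180.0, 0.3, 179.9]
force: [-12.9, 2.6, 38.4]
gripper_width: 0.3
gripper_force: 19.4
```

The plunger has bottomed out: z holds at 67.1 while the force rises. I'll release it and back off.

send_rows(targets=[[[0,0,0,0,0,0.06,1],[0,0,0,0,0,0.06,1],[0,0,0,0,0,0.1,1],[0,0,0,0,0,0.2,1],[0,0,0,0,0,0.2,1],[0,0,0,0,0,0.2,1],[0,0,0,-0.1,0.1,0.14,1],[0,0,0,-0.12,0.12,0.04,1],[0,0,0,-0.12,0.12,0,1],[0,0,0,0,0,0,1]]])

```text
time_s: 9.15
ee_pos: [596.4, -8.4, 259.3]
ee_rot: [179.9, 0.0, -179.9]
force: [0.3, -1.3, 0.8]
gripper_width: 0.4
gripper_force: 0.0
```

```bash
sed -i 's/^from scipy/_CI=optics.camera_info("wrist")\nfrom scipy/; s/ci=optics.camera_info("wrist");K/ci=_CI;K/' h.py; cat > look.py <<'E'
import sys
from h import *
s=env.state();print(np.round(s["ee_pos"],1),np.round(s["ee_rot"],1),s["time_s"],np.round(s["force"],1))
T=wT();im,d=optics.grab_frame("wrist");cv2.imwrite(f"pics/{sys.argv[1]}.png",im[:,:,::-1])
for n in ("disc_low",):
    for r in optics.place_of("wrist",n)[:3]: print(n,round(r["conf"],2),np.round(r["at"]),watz(T,r["at"],0).round(1))
    for r in optics.silhouettes("wrist",n)[:3]: print(n,round(r["conf"],2),np.round(r["at"]),rect(T,r["mask"],8))
for n,z in dict(pad=1).items():
    for r in optics.place_of("wrist",n)[:1]: print(n,round(r["conf"],2),watz(T,r["at"],0).round(1))
    for r in optics.silhouettes("wrist",n)[:1]: print(n,round(r["conf"],2),rect(T,r["mask"],z))
for r in optics.place_of("wrist","plunger_top")[:1]: print("plunger",round(r["conf"],2),watz(T,r["at"],95).round(1))
for r in optics.place_of("wrist","tweezers")[:1]: print("tweezers",round(r["conf"],2),watz(T,r["at"],0).round(1))
E
python3 look.py w2
```

```text
[596.4  -8.4 259.3] [ 179.9    0.  -179.9] 9.15 [ 0.3 -1.3  0.8]
disc_low 0.77 [256. 108.] [511.3 -86.8   0. ]
disc_low 0.58 [260. 169.] [591.7 -84.6   0. ]
disc_low 0.86 [252. 105.] ((509.97259521484375, -88.54013061523438), (31.521604537963867, 30.216548919677734), 89.6871109008789)
disc_low 0.73 [344.  25.] ((395.9722900390625, 41.15253448486328), (2.179572343826294, 9.765562057495117), 62.92894744873047)
disc_low 0.63 [263. 195.] ((622.5257568359375, -81.11289978027344), (105.9802474975586, 93.29671478271484), 0.16762343049049377)
pad 0.83 [510.1 109.3   0. ]
pad 0.95 ((515.5067749023438, 107.92066955566406), (99.2832260131836, 90.6295394897461), 3.312453031539917)
tweezers 0.5 [390.7  39.2   0. ]
```

View pics/w2.png

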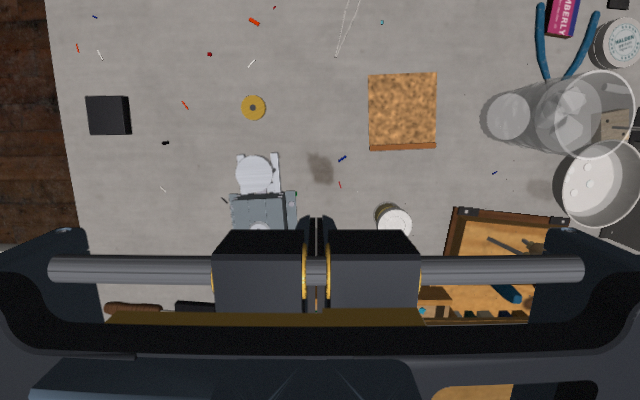

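The disc is out at (254,107), world about (510,-88). The pad is at (402,108), with its middle at about (511,108). The plunger is hidden by the gripper. I'll lower the shut fingers on the disc's right, at y≈-133.

send_rows(targets=[[[0,0,0,-0.107,-0.156,-0.1,1],[0,0,0,-0.107,-0.156,-0.1,1],[0,0,0,-0.107,-0.156,-0.1,1],[0,0,0,-0.107,-0.156,-0.1,1],[0,0,0,0,0,-0.2,1],[0,0,0,0,0,-0.2,1],[0,0,0,0,0,-0.2,1],[0,0,0,0,0,-0.15,1],[0,0,0,0,0,-0.07,1],[0,0,0,0,0,0,1]]])

```text
time_s: 10.5
ee_pos: [511.8, -135.7, 11.5]
ee_rot: [179.9, -0.3, 179.9]
force: [-0.3, 0.9, 0.4]
gripper_width: 0.8
gripper_force: 0.0
```

```bash
python3 look.py w3
```

```text
[ 511.8 -135.7   11.5] [179.9  -0.3 179.9] 10.5 [-0.3  0.9  0.4]
disc_low 0.67 [389. 230.] [508.9 -89.2   0. ]
disc_low 0.62 [396. 223.] ((502.7657470703125, -85.84265899658203), (33.58710479736328, 16.243328094482422), 68.20710754394531)
pad 0.74 ((499.2262268066406, 67.27941131591797), (61.1737174987793, 17.079904556274414), 15.011507987976074)
tweezers 0.56 [388.6  37.8   0. ]
```

View pics/w3.png

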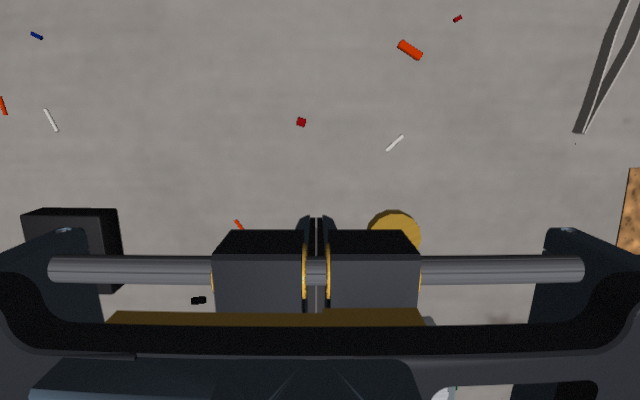

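The disc is at (393,232), to the right of the shut fingers in the picture (world +y), and the finger tips are clear. I'll lower to about 4.5 mm and push along +y.

send_rows(targets=[[[0,0,0,0,0,-0.02,1],[0,0,0,0,0,-0.015,1],[0,0,0,0,0.03,0,1],[0,0,0,0,0.03,0,1],[0,0,0,0,0.03,0,1],[0,0,0,0,0.03,0,1],[0,0,0,0,0.04,0,1],[0,0,0,0,0.05,0,1],[0,0,0,0,0.05,0,1],[0,0,0,0,0.05,0,1],[0,0,0,0,0.03,0,1],[0,0,0,0,0,0,1]]])

```text
time_s: 12.05
ee_pos: [513.2, -66.7, 7.0]
ee_rot: [180.0, -0.0, 180.0]
force: [0.4, -0.5, -0.5]
gripper_width: 0.6
gripper_force: 0.0
```

```bash
python3 look.py w4
```

```text
[513.2 -66.7   7. ] [180.  -0. 180.] 12.05 [ 0.4 -0.5 -0.5]
disc_low 0.71 [356. 234.] [510.9 -41.2   0. ]
disc_low 0.71 [360. 221.] ((498.8618469238281, -40.22157669067383), (28.36818504333496, 11.796873092651367), 88.2617416381836)
pad 0.77 [512.4 107.9   0. ]
pad 0.95 ((497.1702880859375, 103.46715545654297), (61.77262496948242, 83.95807647705078), 2.7316224575042725)
tweezers 0.68 [389.8  37.2   0. ]
```

send_rows(targets=[[[0,0,0,0,0.02,-0.01,1],[0,0,0,-0.002,0.04,0,1],[0,0,0,-0.002,0.06,0,1],[0,0,0,-0.002,0.06,0,1],[0,0,0,-0.002,0.06,0,1],[0,0,0,-0.002,0.06,0,1],[0,0,0,-0.002,0.06,0,1],[0,0,0,-0.002,0.06,0,1],[0,0,0,-0.002,0.06,0,1],[0,0,0,0,0.05,0,1],[0,0,0,0,0.03,0,1],[0,0,0,0,0,0,1]]])

```text
time_s: 13.6
ee_pos: [510.2, 45.6, 5.4]
ee_rot: [180.0, 0.0, 180.0]
force: [0.5, -1.7, 2.9]
gripper_width: 0.2
gripper_force: 1.5
```

```bash
python3 look.py w5
```

```text
[510.2  45.6   5.4] [180.   0. 180.] 13.6 [ 0.5 -1.7  2.9]
disc_low 0.61 [357. 231.] [505.7  71.5   0. ]
disc_low 0.55 [357. 219.] ((495.2404479980469, 71.40095520019531), (27.472335815429688, 11.25302505493164), 89.94727325439453)
pad 0.72 [511.8 107.7   0. ]
pad 0.58 ((494.24957275390625, 106.90428161621094), (56.99543380737305, 91.69259643554688), 2.9737226963043213)
tweezers 0.94 [388.5  37.2   0. ]
```

View pics/w5.png

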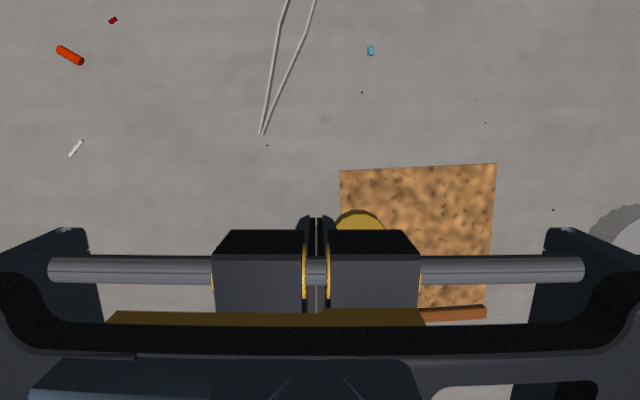

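The disc is at (358,222) on the pad's near-side edge, level with the fingers. It needs about 36 mm more.

send_rows(targets=[[[0,0,0,0,0.02,0.004,1],[0,0,0,0,0.04,0,1],[0,0,0,0,0.04,0,1],[0,0,0,0,0.03,0,1],[0,0,0,0,0.03,0,1],[0,0,0,0,0.02,0,1],[0,0,0,0,0,0,1],[0,0,0,0,0,0,1],[0,0,0,0,-0.05,0,1],[0,0,0,0,-0.1,0,1],[0,0,0,0,-0.1,0.02,1]]])

```text
time_s: 15.05
ee_pos: [509.5, 29.2, 9.5]
ee_rot: [-180.0, -0.1, 179.9]
force: [0.9, -0.2, -0.9]
gripper_width: 0.7
gripper_force: 0.0
```

send_rows(targets=[[[0,0,0,0,-0.05,0.1,1],[0,0,0,0,0,0.2,1],[0,0,0,0.05,0,0.2,1],[0,0,0,0.1,0,0.2,1],[0,0,0,0.15,0,0.2,1],[0,0,0,0.15,0,0.2,1],[0,0,0,0.15,0,0.2,1],[0,0,0,0.1,0,0.2,1],[0,0,0,0,0,0.1,1],[0,0,0,0,0,0,1]]])

```text
time_s: 16.05
ee_pos: [651.6, 19.2, 332.9]
ee_rot: [-180.0, 0.4, 179.8]
force: [-0.3, 0.2, 0.9]
gripper_width: 0.4
gripper_force: 0.0
```

```bash
python3 look.py w6
```

```text
[651.6  19.2 332.9] [-180.     0.4  179.8] 16.05 [-0.3  0.2  0.9]
disc_low 0.88 [372.  67.] [505.7 106.3   0. ]
disc_low 0.58 [373.  67.] ((507.1974182128906, 107.14904022216797), (30.151283264160156, 31.477270126342773), 44.80071258544922)
pad 0.74 [509.2 110.8  -0. ]
pad 0.62 ((514.8176879882812, 107.58369445800781), (98.75627136230469, 90.34081268310547), 3.0076582431793213)
plunger 0.67 [669.1 -80.2  95. ]
```

View pics/w6.png

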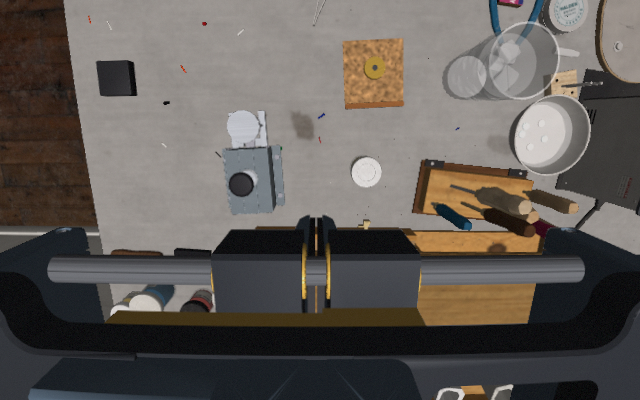

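The disc lies at (374,67), close to the middle of the pad at (374,73). The plunger is up at (241,184) and nothing else has moved, so I'm handing in.

```bash
python3 -c "
from workcell import env
print(env.job_done())"
```

```text
the job is handed in; nothing more can be done
None
```

I pressed the plunger fully down once, one disc came out, and I pushed it to within about 5 mm of the pad's centre. In the last picture the plunger was up and the bystanders in view looked unmoved. The job is handed in at about 16 s of robot time, but the hand-in returned no verdict.

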